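Push the bearing tray's hood shut and lock it

TASK

With the fingertips, push the sliding hood on the bearing tray fully home against the tray's end stop so that the bearings are covered. Only then press the round lock plunger on top of the hood all the way down; it stays down by itself. Nothing is to be picked up: leave the bearing puller, wheel, axle and cup where they stand, and finish with the hand clear.

Things in the scene. Friction and masses are not known exactly. Their poses are not given: they have to be found in the camera images.
- tray: Sheet-steel bearing tray fixed to the counter, 320 long (its x) x 140 wide (its y), origin at the centre of its underside, z up. Its +x is the direction in which the hood closes. From x = -160 to +5 mm it is a solid flat deck, top 45 mm above the counter; from x = +5 to +140 an open bay with bearings lying on its floor; from x = +140 to +160 an upright end stop 81 mm high. Low rails 8 mm wide (y = +-62 to +-70) run along both long sides, their tops 55 mm above the counter.
- hood (a joint): How far the hood stands open, in m: 0 = fully shut against the end stop (bay covered), at most 0.115. It slides along the tray's x (opening is towards -x) with about 4 N of friction, stays where it is left and cannot be lifted.
- hood_back (a point): Centre of the hood's flat upright rear face, the face to push towards the tray's +x. The hood is a dark closed sheet-metal box 128 long x 112 wide x 34 high; its underside is 47 mm and its top 81 mm above the counter, so this point is 64 mm above the counter. With the hood shut it lies at x = +8 mm, y = 0 in the tray's frame. Its axes are the tray's.
- plunger (a joint): How far the lock plunger is pressed, in m: 0 = up, 0.012 = fully down. About 6 N of friction, no spring: it stays where it is pushed.
- plunger_top (a point): Centre of the flat top of the lock plunger, a plain upright steel cylinder of 30 mm diameter on the hood's top, which travels with the hood (74 mm ahead of the hood's rear face, on its centre line). Up, its top is 16 mm above the hood's top (97 mm above the counter); fully down 4 mm above it, nearly flush with the 42 mm wide, 3 mm high collar around it. Its axes are the tray's.
- puller: Bystander, loose: cast lever-action bearing puller in faded yellow enamel, base 110 x 75, about 180 high, 1.6 kg; its lever reaches out to 125 mm along its +x at 170 mm height. Origin at the centre of its underside.
- wheel: Bystander, loose: grey resin skate wheel lying on its side, 54 diameter, 32 high. Origin at the centre of its underside.
- axle: Bystander, loose: rusty steel truck axle lying flat, 8 diameter, 200 long along its x, with two 13 mm nuts. Origin at its middle, on the counter.
- cup: Bystander, loose: copper-finish deck bolt cup, open at the top, 66 diameter, 60 high. Origin at the centre of its underside.

How it is judged:
By the outcome, as a careful person would: the job done as asked, in the order asked, and still so for the second after the job is handed in, with the robot touching nothing.
It also fails if it takes over 43 s, if anything falls off the work surface, if the arm or the gripper's body presses on something with over 40 N, if the wrist force passes 120 N, or if a joint passes its speed limit or range.

ROBOT

A 7-joint arm with a two-finger parallel gripper is mounted at the origin on the work surface. World frame = base frame: x ahead of the robot, y to its left, z up, the work surface at z = 0. Lengths are in m, angles in rad, forces in N, time in s.
With the tool pointing down it reaches from about 0.425 to 0.875 m from the base axis. Payload 4.7 kg.
Tool frame: the origin (TCP) lies where the fingers leave the gripper's body, on its centre line; the fingertips stand 70 mm ahead of it and the grasp point (between the pads) lies 51 mm ahead of it; z points along the fingers, y is the line along which they close (so a half turn about z gives the same grasp; the last joint's range is limited). The gripper opens to 87 mm and grips with 3 to 60 N. Pads are 19 mm wide; open, the fingers measure 117 mm over their backs; the gripper's body (75 mm by 190 mm) begins 51 mm behind the grasp point.
Start: joints at [-1.322, 0.321, -0.07, 1.45, 0.023, 1.371, -0.057], TCP at [0.151, 0.632, 0.292] pointing down, gripper open.
Joint ranges: [-2.86, 2.86], [-0.3, 2.09], [-1.38, 1.24], [0.06, 2.45], [-1.56, 4.7], [0.09, 2.05], [-2.69, 2.69]. Speed limits (rad/s): [2.57, 2.57, 3.14, 3.14, 3.14, 3.14, 3.14].

INTERFACE

Orientations are given as a rotation vector (axis times angle).
In Python, from bench import ctrl gives the robot as it stands.
- The arm moves only by the tool play_rows, never from a script. Its argument "increments" is a list that holds one entry, the list of rows, each a list of 7 numbers: the shift along the tool's x, y, z as a fraction of full scale, then the turn, a rotation vector about the tool's x, y, z as a fraction of full scale, then the gripper command: -1 is shut, 1 is fully open, values between are in proportion. A call has 1 to 8 rows; each row is the pose to reach, as a shift and turn from the pose commanded when the call began, along the tool's axes at that moment; what a row does not reach only later rows make up. Full scale, the value 1, is 0.1 m for a shift and 90 degrees for a turn. A row lasts 1/10 s, in which the tool goes at most 50 mm and 8.59 degrees, less where a joint would pass 70% of its speed; a pose out of reach is approached as far as the arm can. A call with a number of a shift or a turn outside -1 to 1 is refused whole. A call with a gripper value outside its range is refused whole. The fingers move at their own pace and stop on an object; "squeeze" is the grip in N (left out, the last holds). Time passes only in rows, so rows that repeat a pose let the fingers close. It gives the time, the measured TCP pose, the force, the opening and the grip force at its end, in the units of the state.
- ctrl.get_state(): the state, without advancing time (a new reading comes with each control period).
- ctrl.get_image(name): name is "scene" or "top"; returns the picture (480x640x3 uint8, red, green, blue); there is no depth.
- ctrl.get_calibration(name): a dict with "vertical_fov" (degrees; the focal length in pixels is half the picture's height over the tangent of half this angle, whatever the lens; pixels are square), "cx", "cy" (the principal point, pixels), "R" (3x3) and "t" (3): a world point X has camera coordinates R X + t. Camera axes: x right, y down, z forward; pixel columns grow to the right and rows downward; lengths in m; the calibration is good to about 2 mm. A picture is of the moment at which its call begins. get_calibration takes no time and is no camera call.
- ctrl.close_job(): hands the job in; it is judged then, once.
The state is a dict: "time": time; "joint_positions": joint angles; "qd": joint speeds; "joint_torque": joint torques, N m; "position": TCP position; "tool_rot": TCP orientation; "ft_force": force on the tool from outside, world axes, zero at the start; "torque": the same for the moment, N m; "grip_width": opening from 0.0 (shut) to 1.0 (fully open); "grip_force": force on a finger pad.
Only numpy, scipy, OpenCV 4.12 (cv2) and the standard library are available. Lean on these libraries where they do the work, as an engineer would, in place of code of your own. Each camera call takes 0.05 s, during which the arm holds its last target. There are 200 camera calls.

## Working session

There is one attempt and no reset: what is moved stays moved. The work goes in short steps, Python scripts to look and compute and a tool call to move; the robot and the scene stay as the last step left them, time stands still between calls to the robot, and variables do not carry over. Pictures are saved under pics/ and viewed, at most 10 in all, crops included, and the job is handed in when it is done.

Besides the shell and the picture viewer there is one more tool, called after ">>>" by a JSON object that holds its "name" and its "arguments", one argument or row to a line. play_rows: Moves the arm, as the interface text tells. Shift numbers are shares of 0.1 m and turn numbers shares of 90 degrees, none past 1 either way. Its arguments: {"type":"object","properties":{"increments":{"type":"array"},"squeeze":{"type":"number"}},"required":["increments"]}

```bash
mkdir -p pics; python3 - <<'E'
from bench import ctrl
import cv2
for n in("scene","top"):
    cv2.imwrite(f"pics/{n}0.png",ctrl.get_image(n)[...,::-1]); print(n,ctrl.get_calibration(n))
print(ctrl.get_state())
E
```

```text
scene {'vertical_fov': 53.783592175920255, 'cx': 316.66307954289204, 'cy': 235.14447942307788, 'R': array([[ 0.88284522,  0.46965878, -0.00222317],
       [ 0.39818897, -0.75099259, -0.52674061],
       [-0.24905794,  0.46414519, -0.85002317]]), 't': array([-0.54297351, -0.18305254,  1.15926371])}
top {'vertical_fov': 51.930448169816124, 'cx': 313.04273340920184, 'cy': 248.1551885726964, 'R': array([[ 0.02454736, -0.99968724,  0.00477999],
       [-0.99679731, -0.02483986, -0.07601378],
       [ 0.07610874, -0.00289874, -0.99709531]]), 't': array([-0.01386536,  0.62788414,  1.08371805])}
{'time': 0.1, 'joint_positions': array([-1.32195074,  0.32176368, -0.07008054,  1.45154942,  0.02260793,
        1.37075722, -0.05687954]), 'qd': array([-0.00062716, -0.00107997,  0.00151315, -0.0025625 ,  0.0007959 ,
        0.00021184,  0.00025968]), 'joint_torque': array([-1.81346854e-04, -4.92570376e+01, -4.05796096e-01, -3.13401461e+01,
       -6.43779687e-02,  3.95997043e-02,  8.34085176e-05]), 'position': array([0.15114794, 0.63181049, 0.29126291]), 'tool_rot': array([-3.67808227e-01, -3.11988686e+00,  2.65146461e-03]), 'ft_force': array([-0.29294903,  0.34848252,  0.21090951]), 'torque': array([-0.05036394,  0.05497697, -0.05249702]), 'grip_force': 0.0, 'grip_width': 1.003551209453253}
```

View pics/scene0.png

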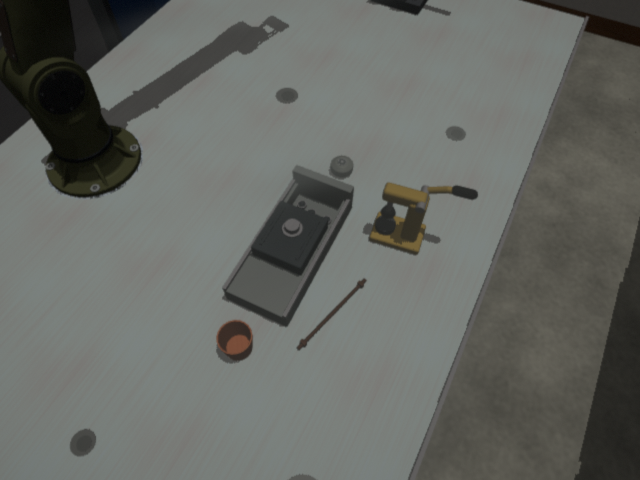

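View pics/top0.png

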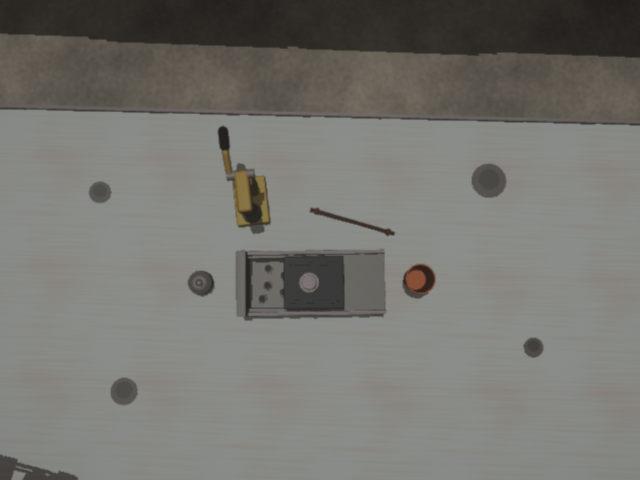

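The scene picture shows the tray with the hood at about (290,237) and the plunger at (291,226). In the top view, the tray spans columns 237–385 and rows 250–317, with the end stop on the left (towards world +y). The hood spans columns 284–344, the plunger is at (309,282), and the cup is at (420,279), behind the tray.

```bash
cat >h.py <<'E'
from bench import ctrl
import numpy as np, cv2
def ray(n,u,v,z):
    c=ctrl.get_calibration(n);f=240/np.tan(np.radians(c["vertical_fov"]/2))
    R,t=c["R"],c["t"];o=-R.T@t;d=R.T@np.array([(u-c["cx"])/f,(v-c["cy"])/f,1]);return o+d*(z-o[2])/d[2]
E
python3 - <<'E'
from h import *
im=cv2.imread("pics/top0.png");g=cv2.cvtColor(im,6)
a=cv2.resize(im[235:330,225:395],None,fx=4.5,fy=4.5,interpolation=cv2.INTER_CUBIC)
b=cv2.resize(cv2.imread("pics/scene0.png")[155:330,210:370],None,fx=3.4,fy=3.4,interpolation=cv2.INTER_CUBIC)
cv2.imwrite("pics/c1.png",cv2.convertScaleAbs(a,alpha=1.6));cv2.imwrite("pics/c2.png",cv2.convertScaleAbs(b,alpha=1.6))
m=((g<62)*255).astype("uint8");m[:240]=0;m[325:]=0;m[:,:270]=0;m[:,360:]=0
m=cv2.morphologyEx(m,cv2.MORPH_OPEN,np.ones((5,5)))
c=max(cv2.findContours(m,0,2)[0],key=cv2.contourArea);r=cv2.minAreaRect(c);print(r)
for p in cv2.boxPoints(r):print(p,ray("top",*p,.081))
E
```

```text
((312.5, 282.0), (56.0, 61.0), 90.0)
[282. 254.] [0.60955775 0.06759035 0.081     ]
[343. 254.] [ 0.61278635 -0.06226681  0.081     ]
[343. 310.] [ 0.49431165 -0.0646281   0.081     ]
[282. 310.] [0.49118036 0.06411655 0.081     ]
```

View pics/c1.png

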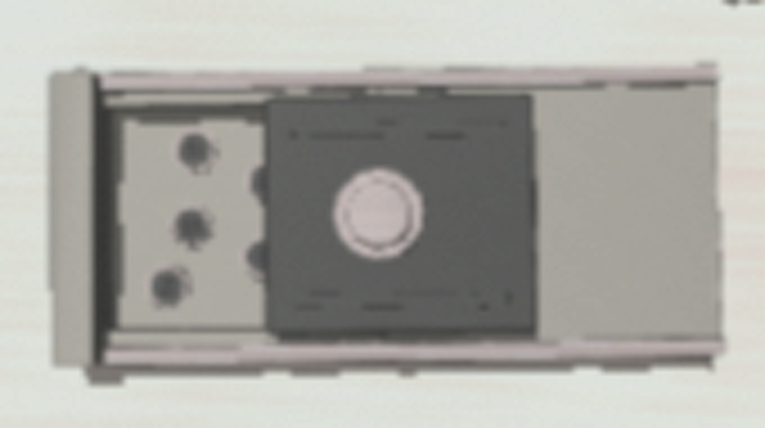

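View pics/c2.png

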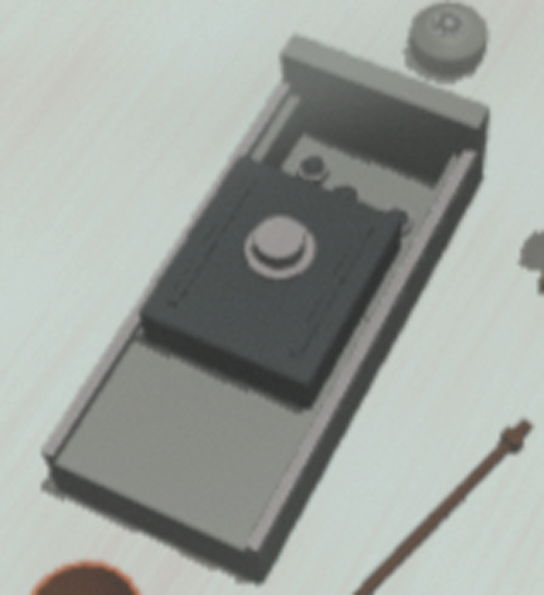

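The crops show the hood about half open, with its top corners at crop pixels (268,97), (531,95), (535,333) and (268,330). The plunger is centred at about (379,213), and the stop's outer edge runs (51,72)–(54,366).

```bash
python3 - <<'E'
from h import *
def T(x,y,z):return ray("top",225+(x+.5)/4.5-.5,235+(y+.5)/4.5-.5,z)
def S(x,y,z):return ray("scene",210+(x+.5)/3.4-.5,155+(y+.5)/3.4-.5,z)
for n,F,L in(("top",T,dict(hTL=(268,97,.081),hTR=(531,95,.081),hBR=(535,331,.081),hBL=(268,330,.081),pl=(379,213,.097),sTL=(51,72,.081),sBL=(54,366,.081),siT=(95,73,.081),siB=(100,366,.081),rT0=(104,70,.055),rT1=(715,66,.055),rB0=(104,363,.055),rB1=(720,352,.055),deckT=(716,85,.045),deckB=(720,340,.045))),
 ("scene",S,dict(hRL=(142,318,.081),hRR=(308,387,.081),hFR=(400,240,.081),hFL=(247,160,.081),pl=(279,238,.097),rL0=(48,455,.055),rR0=(258,548,.055),sL=(296,37,.081),sR=(488,105,.081)))):
    for k,v in L.items():print(n,k,F(*v).round(4))
im=cv2.imread("pics/top0.png")
h=cv2.cvtColor(im,cv2.COLOR_BGR2HSV);m=cv2.inRange(h,(0,90,60),(20,255,255));m[:,:395]=0
c=max(cv2.findContours(m,0,2)[0],key=cv2.contourArea);q=cv2.minEnclosingCircle(c);print(q,ray("top",*q[0],.06))
s=ctrl.get_state();print(cv2.Rodrigues(s["tool_rot"])[0].round(4))
E
```

```text
top hTL [0.6051 0.0628 0.081 ]
top hTR [ 0.6091 -0.0615  0.081 ]
top hBR [ 0.4982 -0.0656  0.081 ]
top hBL [0.4956 0.0597 0.081 ]
top pl [0.5515 0.0089 0.097 ]
top sTL [0.6143 0.1658 0.081 ]
top sBL [0.4764 0.1594 0.081 ]
top siT [0.6144 0.145  0.081 ]
top siB [0.4769 0.1378 0.081 ]
top rT0 [0.6177 0.1442 0.055 ]
top rT1 [ 0.627  -0.1522  0.055 ]
top rB0 [0.4768 0.1393 0.055 ]
top rB1 [ 0.4892 -0.1565  0.055 ]
top deckT [ 0.6185 -0.1543  0.045 ]
top deckB [ 0.4945 -0.158   0.045 ]
scene hRL [ 0.5051 -0.067   0.081 ]
scene hRR [ 0.6121 -0.0613  0.081 ]
scene hFR [0.6125 0.051  0.081 ]
scene hFL [0.5021 0.0591 0.081 ]
scene pl [0.5538 0.0097 0.097 ]
scene rL0 [ 0.4951 -0.1573  0.055 ]
scene rR0 [ 0.6289 -0.15    0.055 ]
scene sL [0.4808 0.1589 0.081 ]
scene sR [0.615  0.1672 0.081 ]
((419.6681213378906, 278.7530212402344), 15.140717506408691) [ 0.56458496 -0.23075463  0.06      ]
[[-9.726e-01  2.326e-01 -3.000e-04]
 [ 2.326e-01  9.726e-01 -1.700e-03]
 [-1.000e-04 -1.700e-03 -1.000e+00]]
```

>>> {"name": "play_rows", "arguments": {
  "increments": [
    [[-0.4,-0.4,0,0,0,-0.087,-1],[-0.82,-0.83,0,0,0,-0.173,-1],[-0.82,-0.83,0,0,0,-0.173,-1]]
  ]
}}

```text
time: 0.4
position: [0.2157, 0.5281, 0.2917]
tool_rot: [-0.053, 3.139, -0.005]
ft_force: [0.5, -0.1, -0.2]
grip_width: 0.81
grip_force: 0.0
```

>>> {"name": "play_rows", "arguments": {
  "increments": [
    [[-0.5,-0.4,0,0,0,0,-1],[-1,-0.8,0,0,0,0,-1],[-1,-1,0,0,0,0,-1]]
  ]
}}

```text
time: 0.7
position: [0.318, 0.4346, 0.2919]
tool_rot: [-0.054, 3.14, -0.0]
ft_force: [0.8, 0.1, -0.1]
grip_width: 0.535
grip_force: 0.0
```

>>> {"name": "play_rows", "arguments": {
  "increments": [
    [[-0.5,-0.4,0,0,0,0,-1],[-1,-0.8,0,0,0,0,-1],[-1,-1,0,0,0,0,-1]]
  ]
}}

```text
time: 1.0
position: [0.4213, 0.3384, 0.292]
tool_rot: [-0.055, 3.14, 0.0]
ft_force: [0.9, 0.2, -0.4]
grip_width: 0.264
grip_force: 0.0
```

>>> {"name": "play_rows", "arguments": {
  "increments": [
    [[-0.5,-0.4,0,0,0,0,-1],[-1,-0.8,0,0,0,0,-1],[-1,-1,0,0,0,0,-1]]
  ]
}}

```text
time: 1.3
position: [0.5246, 0.2426, 0.2919]
tool_rot: [-0.056, 3.14, -0.0]
ft_force: [-0.1, 0.8, -0.6]
grip_width: 0.032
grip_force: 0.0
```

>>> {"name": "play_rows", "arguments": {
  "increments": [
    [[0,-0.5,0,0,0,0,-1],[0,-1,0,0,0,0,-1],[0,-1,0,0,0,0,-1]]
  ]
}}

```text
time: 1.6
position: [0.5274, 0.1347, 0.2924]
tool_rot: [-0.037, 3.141, -0.006]
ft_force: [-0.0, -0.6, 0.6]
grip_width: 0.01
grip_force: 0.0
```

>>> {"name": "play_rows", "arguments": {
  "increments": [
    [[0,-0.5,0,0,0,0,-1],[0,-1,0,0,0,0,-1],[0,-1,0,0,0,0,-1]]
  ]
}}

```text
time: 1.9
position: [0.5301, 0.0354, 0.2926]
tool_rot: [-0.038, 3.141, -0.005]
ft_force: [0.8, 0.1, 1.1]
grip_width: 0.003
grip_force: 0.0
```

>>> {"name": "play_rows", "arguments": {
  "increments": [
    [[0,-0.5,0,0,0,0,-1],[0,-1,0,0,0,0,-1],[0,-1,0,0,0,0,-1],[0,-1,0,0,0,0,-1]]
  ]
}}

```text
time: 2.3
position: [0.5336, -0.0571, 0.2922]
tool_rot: [0.052, -3.141, -0.001]
ft_force: [0.2, 0.9, 0.0]
grip_width: 0.006
grip_force: 0.0
```

>>> {"name": "play_rows", "arguments": {
  "increments": [
    [[-0.23,-0.5,0,0,0,0,-1],[-0.23,-0.5,0,0,0,0,-1],[-0.23,-0.5,0.4,0,0,0,-1],[-0.23,-0.5,0.8,0,0,0,-1],[-0.23,-0.5,0.8,0,0,0,-1]]
  ]
}}

```text
time: 2.8
position: [0.5554, -0.1025, 0.2068]
tool_rot: [0.061, -3.13, -0.002]
ft_force: [-1.2, 0.6, -1.0]
grip_width: 0.004
grip_force: 0.0
```

>>> {"name": "play_rows", "arguments": {
  "increments": [
    [[0,0,0.3,0,0,0,-1],[0,0,0.6,0,0,0,-1],[0,0,0.75,0,0,0,-1],[0,0,0.86,0,0,0,-1],[0,0,0.86,0,0,0,-1],[0,0,0.86,0,0,0,-1]]
  ]
}}

```text
time: 3.4
position: [0.5594, -0.1052, 0.1275]
tool_rot: [-0.058, 3.139, -0.0]
ft_force: [0.2, 0.2, 0.5]
grip_width: 0.006
grip_force: 0.0
```

>>> {"name": "play_rows", "arguments": {
  "increments": [
    [[0.03,0.15,0,0,0,0,-1],[0.03,0.25,0,0,0,0,-1],[0.03,0.35,0,0,0,0,-1],[0.03,0.45,0,0,0,0,-1],[0.03,0.55,0,0,0,0,-1],[0.03,0.65,0,0,0,0,-1],[0.03,0.75,0,0,0,0,-1],[0.03,0.85,0,0,0,0,-1]]
  ]
}}

```text
time: 4.2
position: [0.5531, -0.0222, 0.1274]
tool_rot: [-0.056, 3.139, -0.004]
ft_force: [0.7, -6.0, 2.4]
grip_width: 0.004
grip_force: 3.0
```

Pushing at about 6 N. I'll continue gently to the stop.

>>> {"name": "play_rows", "arguments": {
  "increments": [
    [[0,0.05,0,0,0,0,-1],[0,0.1,0,0,0,0,-1],[0,0.14,0,0,0,0,-1],[0,0.18,0,0,0,0,-1],[0,0.2,0,0,0,0,-1],[0,0.2,0,0,0,0,-1]]
  ]
}}

```text
time: 4.8
position: [0.552, 0.0001, 0.1264]
tool_rot: [-0.059, 3.14, 0.001]
ft_force: [1.5, -3.2, 2.5]
grip_width: 0.004
grip_force: 1.6
```

>>> {"name": "play_rows", "arguments": {
  "increments": [
    [[0,0.03,0,0,0,0,-1],[0,0.06,0,0,0,0,-1],[0,0.08,0,0,0,0,-1],[0,0.1,0,0,0,0,-1],[0,0.1,0,0,0,0,-1]]
  ]
}}

```text
time: 5.3
position: [0.5518, 0.0039, 0.1264]
tool_rot: [-0.053, 3.14, -0.011]
ft_force: [2.9, -15.0, 3.9]
grip_width: 0.005
grip_force: 7.7
```

>>> {"name": "play_rows", "arguments": {
  "increments": [
    [[0,0.05,0,0,0,0,-1],[0,0.1,0,0,0,0,-1],[0,0.1,0,0,0,0,-1]]
  ]
}}

```text
time: 5.6
position: [0.5516, 0.0049, 0.1265]
tool_rot: [-0.044, 3.139, -0.029]
ft_force: [2.5, -31.3, 4.7]
grip_width: 0.003
grip_force: 16.1
```

Hard against the stop (31 N with no motion). Backing off and rising, then I'll look.

>>> {"name": "play_rows", "arguments": {
  "increments": [
    [[0,-0.3,0,0,0,0,-1],[0,-0.6,0,0,0,0,-1],[0,-0.6,-0.3,0,0,0,-1],[0,-0.6,-0.6,0,0,0,-1],[0,-0.6,-0.9,0,0,0,-1],[0,-0.6,-0.9,0,0,0,-1]]
  ]
}}

```text
time: 6.2
position: [0.5545, -0.0386, 0.2194]
tool_rot: [-0.06, 3.136, 0.005]
ft_force: [1.0, 0.1, 0.5]
grip_width: 0.005
grip_force: 0.0
```

>>> {"name": "play_rows", "arguments": {
  "increments": [
    [[0,-0.5,0,0,0,0,-1],[0,-1,0,0,0,0,-1],[0,-1,0,0,0,0,-1],[0,-1,0,0,0,0,-1]]
  ]
}}

```text
time: 6.6
position: [0.5557, -0.1403, 0.2146]
tool_rot: [0.054, -3.138, -0.003]
ft_force: [1.0, 0.7, -0.2]
grip_width: 0.004
grip_force: 0.0
```

```bash
python3 - <<'E'
from h import *
ims=[cv2.convertScaleAbs(ctrl.get_image(n)[...,::-1],alpha=1.5) for n in("scene","top")]
a=cv2.resize(ims[0][155:330,210:370],None,fx=3.4,fy=3.4,interpolation=2)
b=cv2.resize(ims[1][235:330,225:395],None,fx=4.5,fy=4.5,interpolation=2)
cv2.imwrite("pics/s2.png",a);cv2.imwrite("pics/t2.png",b)
E
```

```text
(no output)
```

View pics/s2.png

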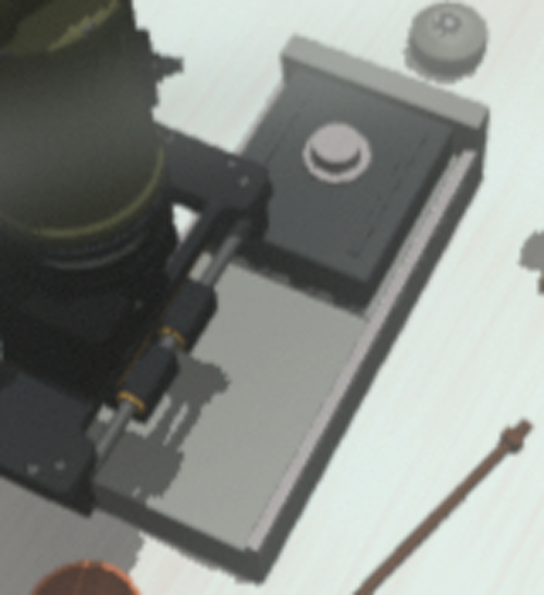

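View pics/t2.png

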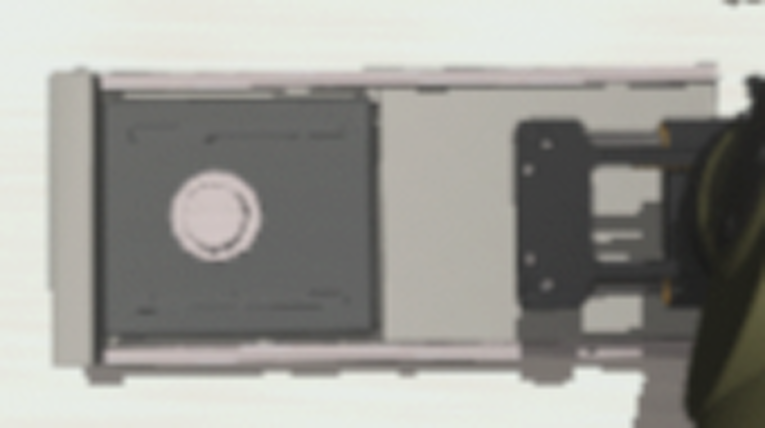

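The hood now sits against the stop in both views with the bay covered. The plunger top is at top-crop (213,214) and scene-crop (338,144).

```bash
python3 - <<'E'
from h import *
print(ray("top",225+213.5/4.5-.5,235+214.5/4.5-.5,.097),ray("scene",210+338.5/3.4-.5,155+144.5/3.4-.5,.097))
print(ray("top",225+380/4.5-.5,235+214/4.5-.5,.081))
s=ctrl.get_state();print(s["position"],cv2.Rodrigues(s["tool_rot"])[0].round(3))
E
```

```text
[0.549154   0.08587808 0.097     ] [0.55176393 0.08587457 0.097     ]
[0.55140064 0.00874912 0.081     ]
[ 0.55642663 -0.13790062  0.21488659] [[-0.999 -0.039 -0.002]
 [-0.039  0.999  0.002]
 [ 0.002  0.002 -1.   ]]
```

>>> {"name": "play_rows", "arguments": {
  "increments": [
    [[0,0.5,0,0,0,0,-1],[0,1,0,0,0,0,-1],[0,1,0,0,0,0,-1]]
  ]
}}

```text
time: 7.0
position: [0.5527, -0.0288, 0.2152]
tool_rot: [0.082, -3.139, -0.01]
ft_force: [1.1, -0.7, 0.1]
grip_width: 0.006
grip_force: 0.0
```

>>> {"name": "play_rows", "arguments": {
  "increments": [
    [[0,0.5,0,0,0,0,-1],[0,1,0,0,0,0,-1],[0,1,0,0,0,0,-1],[0,1,0,0,0,0,-1],[0,1,0,0,0,0,-1]]
  ]
}}

```text
time: 7.5
position: [0.549, 0.0596, 0.216]
tool_rot: [0.059, -3.14, 0.0]
ft_force: [-0.4, -0.1, 0.8]
grip_width: 0.009
grip_force: 0.0
```

>>> {"name": "play_rows", "arguments": {
  "increments": [
    [[-0.02,0.26,0,0,0,0,-1],[-0.02,0.26,0.1,0,0,0,-1],[-0.02,0.26,0.3,0,0,0,-1],[-0.02,0.26,0.4,0,0,0,-1],[-0.02,0.26,0.4,0,0,0,-1],[-0.02,0.26,0.4,0,0,0,-1]]
  ]
}}

```text
time: 8.1
position: [0.5505, 0.0847, 0.1764]
tool_rot: [0.056, -3.141, 0.0]
ft_force: [0.3, -0.3, 0.6]
grip_width: 0.005
grip_force: 0.0
```

>>> {"name": "play_rows", "arguments": {
  "increments": [
    [[0,0,0.04,0,0,0,-1],[0,0,0.08,0,0,0,-1],[0,0,0.12,0,0,0,-1],[0,0,0.16,0,0,0,-1],[0,0,0.2,0,0,0,-1],[0,0,0.22,0,0,0,-1],[0,0,0.22,0,0,0,-1]]
  ]
}}

```text
time: 8.8
position: [0.5509, 0.0856, 0.1551]
tool_rot: [-0.058, 3.14, 0.001]
ft_force: [-1.4, -1.6, 4.1]
grip_width: 0.007
grip_force: 2.5
```

>>> {"name": "play_rows", "arguments": {
  "increments": [
    [[0,0,0.03,0,0,0,-1],[0,0,0.06,0,0,0,-1],[0,0,0.08,0,0,0,-1],[0,0,0.08,0,0,0,-1]]
  ]
}}

```text
time: 9.2
position: [0.5513, 0.0854, 0.1545]
tool_rot: [-0.057, 3.141, 0.005]
ft_force: [-20.1, -4.7, 51.6]
grip_width: 0.011
grip_force: 25.6
```

Bottomed out at 52 N. Retreating.

>>> {"name": "play_rows", "arguments": {
  "increments": [
    [[0,0,-0.2,0,0,0,-1],[0,0,-0.5,0,0,0,-1],[0,0,-0.9,0,0,0,-1],[0,0,-1,0,0,0,-1],[0,0,-1,0,0,0,-1]]
  ]
}}

```text
time: 9.7
position: [0.5515, 0.0858, 0.2482]
tool_rot: [-0.058, 3.137, 0.002]
ft_force: [1.1, 0.1, -0.6]
grip_width: 0.006
grip_force: 0.0
```

>>> {"name": "play_rows", "arguments": {
  "increments": [
    [[0,-0.5,0,0,0,0,-1],[0,-1,0,0,0,0,-1],[0,-1,0,0,0,0,-1]]
  ]
}}

```text
time: 10.0
position: [0.5529, -0.0233, 0.2447]
tool_rot: [0.04, -3.139, 0.007]
ft_force: [0.3, -0.7, -0.4]
grip_width: 0.004
grip_force: 0.0
```

>>> {"name": "play_rows", "arguments": {
  "increments": [
    [[0,-0.5,0,0,0,0,-1],[0,-1,0,0,0,0,-1],[0,-1,0,0,0,0,-1],[0,-1,0,0,0,0,-1],[0,-1,0,0,0,0,-1]]
  ]
}}

```text
time: 10.5
position: [0.5574, -0.1128, 0.2448]
tool_rot: [0.06, -3.139, -0.001]
ft_force: [0.3, 1.1, 0.5]
grip_width: 0.002
grip_force: 0.0
```

```bash
python3 - <<'E'
from h import *
ims=[cv2.convertScaleAbs(ctrl.get_image(n)[...,::-1],alpha=1.5) for n in("scene","top")]
a=cv2.resize(ims[0][155:330,210:370],None,fx=2.4,fy=2.4,interpolation=2)
b=cv2.resize(ims[1][160:330,180:330],(370,420),interpolation=2)
cv2.imwrite("pics/f3.png",np.hstack([a,b[:a.shape[0]]]))
E
```

```text
(no output)
```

View pics/f3.png

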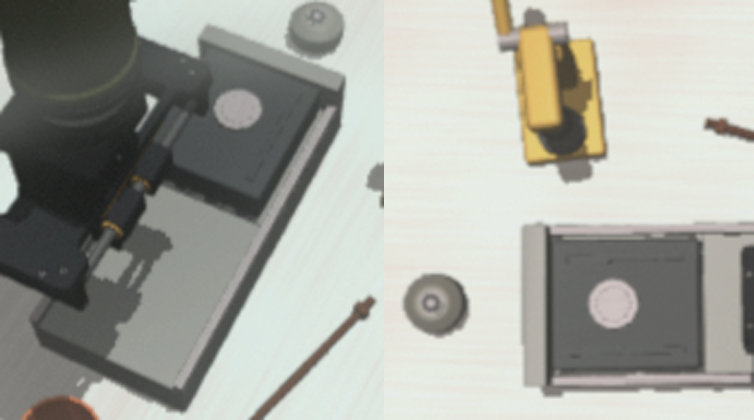

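The picture shows the plunger flush with its collar at (238,108) left and (612,303) right. The hood is still shut and the bystanders haven't moved.

```bash
python3 -c "
from bench import ctrl
print(ctrl.close_job())"
```

```text
the job is handed in; nothing more can be done
None
```

The hood is shut against the end stop and the plunger was then pressed fully down. The bystander objects were left where they stood, the hand is clear, and the job is handed in at about 11 s of the 43 s allowed; no verdict was returned.

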